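# Show the spare eyepiece to the inspection camera

## Task

Take the spare microscope eyepiece out of its pocket in the storage block and hold it up to the inspection camera on the bench, so that the lower end of its barrel (the end it was standing on) squarely faces the lens, centred on the lens's line of sight and about 10 cm in front of it. Finish there: the program ends with the gripper still holding the eyepiece still in the air, not put down. Do not touch the camera, and leave the two objective cases in their pockets and the other things on the bench where they are.

Things in the scene. Friction and masses are not known exactly. Their poses are not given: they have to be found in the camera images.
- eyepiece_mid (a point): centre of the spare eyepiece, half-way up: a black, waisted, round part, 38 mm across at its wide head, 52 mm tall (behaves as a plain cylinder of 38 mm), about 0.09 kg, with a thin pale ring round it; it stands upright, head up, in one of the three pockets of the storage block. Its z axis runs along the part from the barrel's lower end to the head (up at the start); it is round, so its turn about z does not matter
- eyepiece_end (a point): centre of the lower end face of the eyepiece's barrel, on which it stands at the start, 26 mm from eyepiece_mid; same axes as eyepiece_mid. This end is to face the camera
- rack: grey storage block fixed to the bench, 200 x 66 x 16 mm, origin at the centre of its underside, z up. Three round pockets, 42 mm across and 12 mm deep (pocket floor 4 mm above the bench), lie in a row along its x axis at x = -64, 0 and +64 mm; the eyepiece and two objective cases stand in them in any order, so gripping across the block's y axis leaves the fingers most room
- case_a_mid (a point): centre of an objective case: plain black cylinder with a grey screw lid, 37 mm across, 62 mm tall (taller than the eyepiece, no waist), standing in another pocket; stays there
- case_b_mid (a point): centre of the second objective case, the same as the first; stays there
- camera_stand: foot and yoke of the inspection camera, fixed to the bench: foot 100 x 100 x 12 mm, two upright arms 115 mm high; origin at the centre of the foot's underside, z up; its -x axis points to the side that the camera looks to (roughly back at the robot). The pale camera head (52 x 64 x 60 mm with a short black and metal lens barrel) sits in the yoke, turning about a level axis 100 mm up
- camera_lens (a point): centre of the front of the camera's lens, about 45 mm out from the yoke's pivot. Its z axis is the line of sight, out of the lens, pointing up and back towards the robot, 22 to 34 degrees from vertical (differs from start to start); its y axis is level
- tips: open box of yellow pipette tips, 86 x 134 x 56 mm, loose bystander, origin at the centre of its underside
- dish: small round culture dish, 58 mm across, 14 mm high, loose bystander, origin at the centre of its underside

How it is judged (in metres and radians):
On the way:
1. the eyepiece is lifted clear of the storage block in the gripper (height (world z) of eyepiece_mid above 0.09 m and contact force between eyepiece and the fingers above 1 N), for 0.2 s.
At the end, for the whole second after the job is handed in: The gripper holds the eyepiece still in the air, clear of all else: the end of its barrel 75 to 125 mm in front of the lens, within 15 mm of the line of sight both ways across, facing it, axis within 0.2 rad of that line; both objective cases still in their pockets (moved under 12 mm) (contact force between eyepiece and the fingers above 1 N and height (world z) of eyepiece_end above 0.12 m and z of eyepiece_end in the frame of camera_lens between 0.075 and 0.125 m and z of eyepiece_mid in the frame of camera_lens above 0.1 m and x of eyepiece_end in the frame of camera_lens between -0.015 and 0.015 m and y of eyepiece_end in the frame of camera_lens between -0.015 and 0.015 m and angle between the z axis of eyepiece_mid and the z axis of camera_lens, either way round below 0.2 rad and linear speed of eyepiece below 0.02 m/s and angular speed of eyepiece below 0.15 rad/s and contact force between eyepiece and rack below 0.05 N and contact force between eyepiece and camera_stand below 0.05 N and distance of each of case_a_mid, case_b_mid from where it was at the start of the episode below 0.012 m); the arm keeps its last pose, push and grip.
It fails at once if the camera is touched (contact force between camera_stand and anything else above 1 N).
It fails at once if the camera is turned (distance of camera_lens from where it was at the start of the episode above 0.008 m).
It fails at once if an objective case leaves its pocket or tips (distance of any of case_a_mid, case_b_mid from where it was at the start of the episode above 0.015 m).
It fails at once if a bystander is shifted (distance of any of tips, dish from where it was at the start of the episode above 0.02 m).
It also fails if it takes over 32 s, if anything falls off the work surface, if the arm or the gripper's body presses on something with over 40 N, if the wrist force passes 120 N, or if a joint passes its speed limit or range.

## Robot

A 7-joint arm with a two-finger parallel gripper is mounted at the origin on a cart in front of the work surface, level with it; the furniture and walls round the work are solid. World frame = base frame: x ahead of the robot, y to its left, z up, the work surface at z = 0. Lengths are in mm, angles in rad, forces in N, time in s.
With the tool pointing down it reaches from about 425 to 1025 mm from the base axis. Payload 3.6 kg.
Tool frame: the origin (TCP) lies on the centre line of the jaws, within the pads' length; the fingertips stand 22 mm ahead of it and the grasp point (between the pads) lies 3 mm ahead of it (arm.finger_overhang is the distance from the TCP to the fingertips, in mm); z points along the fingers, y is the direction in which the jaws open and shut (so a half turn about z gives the same grasp; the last joint's range is limited). The gripper opens to 85 mm and grips with 20 to 120 N. Pads are 22 mm wide; open, the fingers measure 114 mm over their backs; the gripper's body (76 mm by 85 mm) begins 54 mm behind the grasp point. The pads swing forward as they close: fully open they stand 13 mm farther back than shut.
Start: joints at [-1.204, 0.591, 0.048, 1.609, -0.033, 0.943, -0.034], TCP at [322.378, 649.386, 253.302] pointing down, gripper open.
Joint ranges: [-2.69, 2.69], [-0.47, 2.24], [-1.27, 1.36], [0.19, 2.51], [-1.53, 4.68], [0.08, 2.07], [-3.09, 3.09]. Speed limits (rad/s): [2.57, 2.57, 3.14, 3.14, 3.14, 3.14, 3.14].

## Interface

Orientations are given as [roll, pitch, yaw] about the fixed x, y, z axes, in that order (R = Rz(yaw) Ry(pitch) Rx(roll)).
In Python, from cell import arm gives the robot as it stands.
- The arm moves only by the shell command python3 -m pendant 'ROWS' [FORCE]. ROWS is JSON, a list of rows, each an object with "twist": the turn, a rotation vector about the tool's x, y, z in rad, a list of three; "delta_pos": the shift along the tool's x, y, z in m, a list of three; "claw": the closure in counts, from 0 (fully open) to 255 (shut). A call has 1 to 10 rows; each row is the pose to reach, as a shift and turn from the pose commanded when the call began, along the tool's axes at that moment; what a row does not reach only later rows make up. A row lasts 1/12 s, in which the tool goes at most 41.7 mm and 7.16 degrees, less where a joint would pass 70% of its speed; a pose out of reach is approached as far as the arm can. A call with a gripper value outside its range is refused whole. The fingers move at their own pace and stop on an object; FORCE is the grip in N (left out, the last holds). Time passes only in rows, so rows that repeat a pose let the fingers close. It gives the time, the measured TCP pose, the force and the opening at its end, in the units of the state.
- arm.sense(): the state, without advancing time (a new reading comes with each control period).
- arm.camera(name): name is "side" or "top" or "wrist"; returns (picture, depth): 384x512x3 uint8, blue, green, red; 384x512 float32, mm along the optical axis (not along the pixel's ray), 0 where there is no reading.
- arm.camera_info(name): a dict with "fx", "fy", "cx", "cy" (pixels), "position" and "attitude" of the camera in the world; the wrist camera has in their place "mount" (4x4, takes a point from camera to tool coordinates, whose origin is the TCP and whose axes are the flange's). Camera axes: x right, y down, z forward; pixel columns grow to the right and rows downward; lengths in mm; the calibration is good to about 2 mm. A picture is of the moment at which its call begins: read the wrist's pose just before it. camera_info takes no time and is no camera call.
- arm.sign_off(): hands the job in, once; it reports no verdict.
Trained networks look in the newest picture that a camera, given by its name, has taken for a name from the list of things; names that differ only in an ending like _2 or _b are one class to them, and where a whole thing is asked for, a point or a joint stands for the part that bears it (a point fixed in the world has none). Each returns a list of dicts, best first, with "confidence" (0 to 1); they miss things now and then, are a little off and sometimes report something else, mostly with a low value. They report only what shows in the picture. A call takes as long as a camera call.
- arm.silhouettes(camera, query): "region" (384x512 bool, what is visible of it) and "rect" ([left, top, right, bottom] in pixels, round what is visible of it).
The state is a dict: "time": time; "q": joint angles; "dq": joint speeds; "effort": joint torques, N m; "tcp_pos": TCP position; "ee_rot": TCP orientation; "wrist_force": force on the tool from outside, world axes, zero at the start; "moment": the same for the moment, N m; "width": opening from 0.0 (shut) to 1.0 (fully open).
Only numpy, scipy, OpenCV 4.12 (cv2) and the standard library are available. Lean on these libraries where they do the work, as an engineer would, in place of code of your own. Each camera call takes 0.05 s, during which the arm holds its last target.

## Working session

There is one attempt and no reset: what is moved stays moved. The work goes in short steps, Python scripts to look and compute and a shell command to move; the robot and the scene stay as the last step left them, time stands still between calls to the robot, and variables do not carry over. Pictures are saved under pics/ and viewed, and the job is handed in when it is done.

```bash
ls; mkdir -p pics
python3 - <<'E'
from cell import arm
import cv2,numpy as np
print(arm.sense())
for n in ["side","top","wrist"]:
    p,d=arm.camera(n); cv2.imwrite(f"pics/{n}0.png",p); np.save(f"pics/{n}0.npy",d); print(n,arm.camera_info(n))
E
```

```text
pics
{'time': 0.0, 'q': array([-1.2034552 ,  0.5921159 ,  0.04832505,  1.60981782, -0.03332545,
        0.94264375, -0.03368939]), 'dq': array([-0.00047115, -0.00079874, -0.00029601,  0.00107257,  0.00032204,
        0.00011799,  0.00150356]), 'effort': array([-6.92486756e-04, -5.48682761e+01,  1.54671203e+00, -1.98118186e+01,
        9.50666377e-03,  8.80539272e-03,  9.27227148e-07]), 'tcp_pos': array([322.07140485, 648.68931277, 252.14550898]), 'ee_rot': array([-3.13941674e+00,  1.17571177e-04,  2.68080701e+00]), 'wrist_force': array([-0.5912298 , -0.86593605,  0.40971144]), 'moment': array([ 0.04362212, -0.04706066, -0.00590763]), 'width': 1.0007934820942406}
side {'fx': 401.3456209849171, 'fy': 401.3456209849171, 'cx': 261.3849850088798, 'cy': 189.58311953569864, 'position': array([ 226.95699555, -485.47844004,  677.94242627]), 'attitude': array([-2.29587576, -0.01145865, -0.62043885])}
top {'fx': 370.770124415269, 'fy': 370.770124415269, 'cx': 252.19862898796077, 'cy': 198.11404785056305, 'position': array([517.14974109,  55.72121535, 954.19899908]), 'attitude': array([-3.06024835, -0.02029641, -1.54525143])}
wrist {'fx': 314.7922097695292, 'fy': 314.7922097695292, 'cx': 254.87610113648762, 'cy': 191.7005241677157, 'mount': array([[ 3.24770800e-04, -9.52917726e-01, -3.03228795e-01,
         7.77510820e+01],
       [ 9.99999398e-01,  6.27168557e-04, -8.99879679e-04,
         1.77935174e+00],
       [ 1.04768686e-03, -3.03228320e-01,  9.52917357e-01,
        -1.21264778e+02],
       [ 0.00000000e+00,  0.00000000e+00,  0.00000000e+00,
         1.00000000e+00]])}
```

View pics/top0.png

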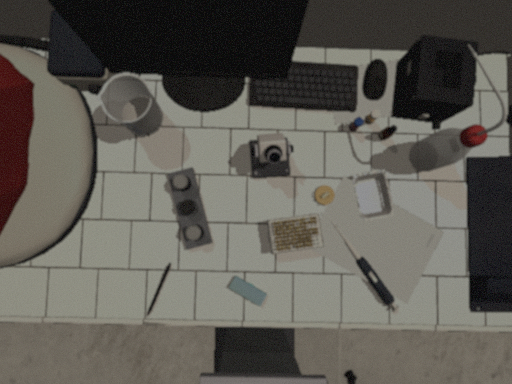

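View pics/side0.png

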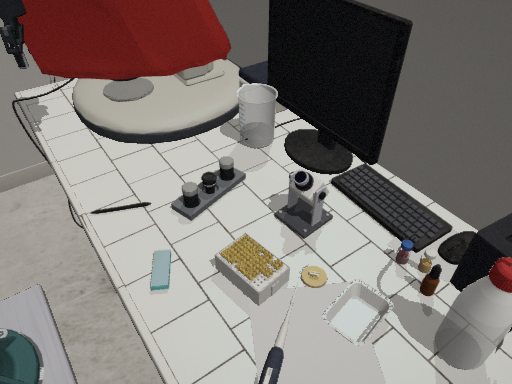

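```bash
cat > h.py <<'E'
from cell import arm
import cv2,numpy as np
from scipy.spatial.transform import Rotation as R
def cloud(n,d,T=None):
    i=arm.camera_info(n)
    v,u=np.mgrid[:384,:512]
    P=np.stack([(u-i['cx'])*d/i['fx'],(v-i['cy'])*d/i['fy'],d],-1)
    if n!='wrist':
        return P@R.from_euler('xyz',i['attitude']).as_matrix().T+i['position']
    s=T; M=i['mount']
    return (P@M[:3,:3].T+M[:3,3])@R.from_euler('xyz',s['ee_rot']).as_matrix().T+s['tcp_pos']
E
python3 - <<'E'
from h import *
for n in ["side","top"]:
    d=np.load(f"pics/{n}0.npy"); C=cloud(n,d)
    for q in ["eyepiece_mid","case_a_mid","rack","camera_stand","camera_lens","tips","dish"]:
        for r in arm.silhouettes(n,q)[:3]:
            m=r["region"]&(d>0); P=C[m]
            print(n,q,round(r["confidence"],2),r["rect"],m.sum(),np.median(P,0).round(0) if len(P) else '', P.min(0).round() if len(P) else '',P.max(0).round() if len(P) else '')
            np.save(f"pics/m_{n}_{q}.npy",r["region"]) 
print(arm.sense()['time'])
E
```

```text
side case_a_mid 0.74 [180.6, 178.8, 201.9, 208.4] 396 [500. 169.  49.] [486. 159.  -3.] [556. 267.  71.]
side rack 0.73 [169.8, 170.5, 245.5, 219.5] 1054 [545. 178.  15.] [461. 137.  -2.] [670. 244.  20.]
side camera_stand 0.64 [277.2, 167.4, 334.7, 238.1] 2476 [691. -17.  23.] [648. -58.  -4.] [833. 147. 147.]
side camera_lens 0.91 [290.7, 170.6, 329.0, 203.7] 685 [686. -18. 117.] [666. -38.  -2.] [829. 122. 147.]
side tips 0.67 [217.3, 228.9, 290.0, 304.3] 3171 [498. -86.  46.] [ 456. -140.   -2.] [577.  34.  59.]
side tips 0.34 [288.3, 169.9, 331.5, 202.3] 780 [687. -18. 114.] [666. -50.  -4.] [833. 140. 147.]
side dish 0.74 [301.4, 265.0, 327.7, 290.5] 444 [ 606. -151.    5.] [ 581. -175.   -1.] [ 635. -123.   18.]
top eyepiece_mid 0.52 [179.2, 201.8, 196.1, 219.0] 195 [565. 197.  52.] [546. 178.   4.] [586. 214.  59.]
top eyepiece_mid 0.24 [170.8, 175.6, 196.0, 190.9] 194 [623. 211.  64.] [608. 197.  14.] [641. 229.  69.]
top case_a_mid 0.75 [185.3, 227.7, 203.8, 242.2] 216 [503. 176.  64.] [484. 160.   3.] [520. 196.  69.]
top rack 0.59 [167.1, 167.1, 213.4, 250.2] 1524 [556. 192.  14.] [461. 138.  -4.] [667. 255.  64.]
top camera_stand 0.92 [250.4, 135.4, 295.7, 183.8] 1720 [689.   1.  89.] [647. -58.  -6.] [770.  51. 146.]
top camera_lens 0.6 [259.7, 130.8, 289.1, 162.1] 760 [702.  -1. 118.] [667. -37.  64.] [748.  30. 146.]
top tips 0.59 [267.4, 216.9, 325.1, 257.7] 1806 [507. -67.  45.] [ 457. -138.   -3.] [555.  -1.  56.]
top tips 0.2 [179.2, 198.9, 193.4, 218.0] 195 [565. 197.  52.] [548. 178.   2.] [588. 216.  59.]
top dish 0.75 [315.0, 187.8, 335.0, 205.8] 264 [ 608. -147.    4.] [ 585. -171.   -2.] [ 629. -125.   15.]
0.85
```

Run:
```python
from h import *
s=cv2.imread("pics/side0.png"); t=cv2.imread("pics/top0.png")
a=cv2.resize(s[150:240,165:345],None,fx=4,fy=4,interpolation=cv2.INTER_CUBIC)[:, :]
b=cv2.resize(t[125:255,160:300],None,fx=4,fy=4,interpolation=cv2.INTER_CUBIC)
cv2.imwrite("pics/sc.png",a);cv2.imwrite("pics/tc.png",b)
for n in ["top","side"]:
    d=np.load(f"pics/{n}0.npy"); C=cloud(n,d).reshape(-1,3)
    def box(x0,x1,y0,y1,z0,z1): 
        return C[(C[:,0]>x0)&(C[:,0]<x1)&(C[:,1]>y0)&(C[:,1]<y1)&(C[:,2]>z0)&(C[:,2]<z1)]
    for nm,(x,y),z0,z1 in [("eye",(565,197),47,60),("caseN",(503,176),60,72),("caseF",(623,211),60,72)]:
        P=box(x-25,x+25,y-25,y+25,z0,z1)
        if len(P)>4:
            c,r=cv2.minEnclosingCircle(P[:,:2].astype(np.float32)); print(n,nm,len(P),P.mean(0).round(1),P[:,2].max().round(1),np.round(c,1),round(r,1), P.min(0).round(),P.max(0).round())
    P=box(440,690,120,270,10,20); r=cv2.minAreaRect(P[:,:2].astype(np.float32)); print(n,"rack",r,P[:,2].mean())
    P=box(600,760,-80,80,8,16); r=cv2.minAreaRect(P[:,:2].astype(np.float32)); print(n,"foot",r,P[:,2].mean(),len(P))
    P=box(440,580,-150,10,50,62); r=cv2.minAreaRect(P[:,:2].astype(np.float32)); print(n,"tips",r)
    P=box(640,760,-60,60,-5,4);print("table z",P[:,2].mean())
```

```text
top eye 189 [564.4 196.5  52.6] 58.6 [564.6 196.7] 19.0 [546. 178.  47.] [583. 214.  59.]
top caseN 183 [503.3 178.2  64.3] 69.2 [503.4 178.6] 18.0 [486. 162.  60.] [520. 196.  69.]
top caseF 172 [625.6 214.8  64.6] 68.5 [626.4 214.7] 18.4 [609. 197.  60.] [644. 232.  69.]
top rack ((564.8820190429688, 197.00006103515625), (200.31788635253906, 66.17002868652344), 16.627716064453125) 14.530812120641547
top foot ((700.607421875, -3.7959632873535156), (97.58451843261719, 99.8922348022461), 5.324051856994629) 10.66141859852745 611
top tips ((507.986328125, -70.03071594238281), (69.90894317626953, 106.349609375), 9.056716918945312)
table z -1.747460768682168
side eye 142 [564.  193.9  53.5] 57.9 [564.6 195.4] 18.4 [547. 178.  47.] [582. 213.  58.]
side caseN 145 [503.  175.4  65.5] 70.6 [503.8 178.2] 18.6 [486. 161.  60.] [521. 196.  71.]
side caseF 118 [624.8 212.   65.6] 68.6 [625.6 213.5] 18.2 [609. 197.  60.] [644. 230.  69.]
side rack ((566.1525268554688, 196.81021118164062), (202.10195922851562, 68.70367431640625), 16.457651138305664) 15.662557358732203
side foot ((700.7763671875, -3.9315223693847656), (99.53981018066406, 101.3746109008789), 6.668806076049805) 12.16312899990813 1016
side tips ((508.225341796875, -69.37965393066406), (72.27606964111328, 108.52233123779297), 8.442485809326172)
table z -0.2869833873795719
```

View pics/sc.png

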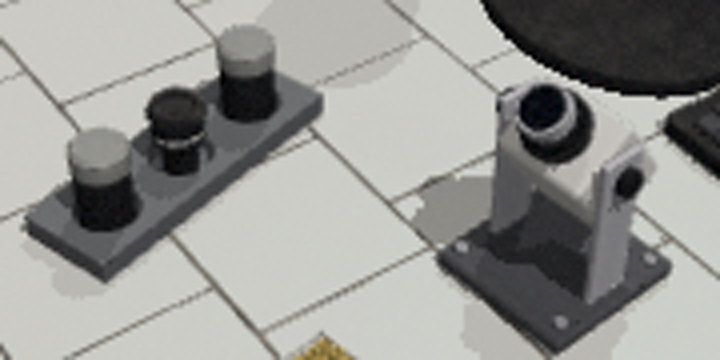

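View pics/tc.png

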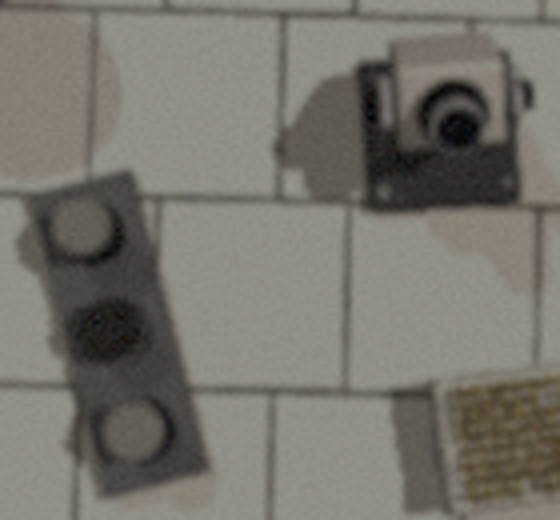

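Run:
```python
from h import *
for n in ["top","side"]:
    d=np.load(f"pics/{n}0.npy"); C=cloud(n,d)
    C=C[d>0]
    # height map in 60mm cells
    print(n)
    xs=np.arange(200,1000,80); ys=np.arange(760,-260,-80)
    print('x\\y',ys)
    for x in xs[::-1]:
        print(x,[int(C[m][:,2].max()) if (m:=(abs(C[:,0]-x)<40)&(abs(C[:,1]-y)<40)).sum()>3 else None for y in ys])
# head fit
yaw=np.radians(6.0); c=np.array([700.7,-3.9,0])
Rz=R.from_euler('z',yaw).as_matrix()
for n in ["top","side"]:
    d=np.load(f"pics/{n}0.npy"); C=cloud(n,d)
    L=(C-c)@Rz
    m=(abs(L[...,0])<70)&(abs(L[...,1])<60)&(L[...,2]>70)&(L[...,2]<165)
    P=L[m]; print(n,len(P),P.min(0).round(),P.max(0).round())
    v,u=np.nonzero(m)
    for z in range(80,155,10):
        Q=P[abs(P[:,2]-z)<5]
        if len(Q): print(z,len(Q),"x",np.percentile(Q[:,0],[2,25,50,75,98]).round(),"y",np.percentile(Q[:,1],[2,25,50,75,98]).round())
    np.save(f"pics/L_{n}.npy",P)
```

```text
top
x\y [ 760  680  600  520  440  360  280  200  120   40  -40 -120 -200]
920 [None, 67, 163, 137, 138, 137, 17, 17, 17, 22, 22, 24, 22]
840 [None, None, 215, 244, 137, 381, 385, 390, 394, 399, 404, 22, 53]
760 [None, None, 73, 285, 67, 152, 153, 4, 4, 114, 121, 3, 56]
680 [None, None, 74, 279, 69, 3, 16, 67, 3, 144, 146, 2, 31]
600 [None, None, 75, 263, 67, 3, 19, 68, 3, 2, 2, 15, 32]
520 [None, None, 73, 241, 61, 3, 3, 69, 18, 3, 56, 56, 30]
440 [None, 41, 70, 64, 3, 2, 9, 20, 17, 3, 55, 56, 28]
360 [None, 2, 3, 4, 4, 3, 11, 3, 15, 17, 12, 3, 3]
280 [None, 3, 3, 3, 2, 3, 9, 3, 2, 3, 2, 2, 2]
200 [None, None, None, None, None, None, None, None, None, None, None, None, None]
side
x\y [ 760  680  600  520  440  360  280  200  120   40  -40 -120 -200]
920 [69, 206, 202, 137, 137, 371, 391, 412, 426, 426, 426, 23, 22]
840 [None, 92, 321, 276, 138, 376, 396, 415, 426, 426, 426, 22, 55]
760 [None, 86, 333, 355, 69, 154, 153, 3, 3, 14, 121, 3, 57]
680 [76, 106, 127, 367, 69, 2, 3, 66, 3, 146, 146, 3, 32]
600 [81, 129, 132, 380, 69, 2, 18, 68, 5, 3, 3, 46, 33]
520 [81, 134, 300, 386, 60, 3
[... 691 characters left out ...]
 10.  18.]
140 122 x [-30. -23. -18. -13.  -3.] y [-14.  -6.   0.   6.  14.]
150 3 x [-16. -15. -14. -13. -12.] y [-10.  -8.  -6.  -4.  -2.]
side 956 [-36. -49.  70.] [ 46.  49. 147.]
80 67 x [-18. -14. -11.   5.  39.] y [-42. -40. -31. -21.  37.]
90 73 x [-24. -23. -13.  -9.  34.] y [-45. -37. -30.   5.  39.]
100 187 x [-25. -22. -18. -11.  10.] y [-48. -31. -17.  14.  39.]
110 195 x [-27. -12.  -5.   1.  18.] y [-48. -39. -26. -11.  41.]
120 176 x [-31. -14.   5.  13.  18.] y [-40. -23. -17.  -7.  38.]
130 95 x [-35. -31. -25. -12.   5.] y [-18. -15. -12.  -3.  10.]
140 119 x [-30. -24. -20. -16.  -3.] y [-15. -10.  -2.   4.  13.]
150 12 x [-15. -15. -13. -11.  -9.] y [-8. -5. -2.  1.  6.]
```

View pics/wrist0.png

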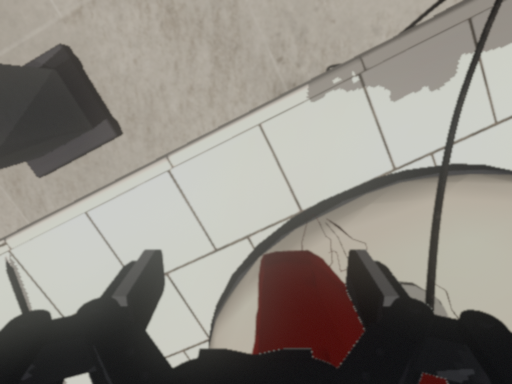

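Run:
```python
from h import *
s=arm.sense()
for n in ["top","side","wrist"]:
    d=np.load(f"pics/{n}0.npy"); C=cloud(n,d,s); p=cv2.imread(f"pics/{n}0.png").astype(int)
    m=(p[...,2]>60)&(p[...,2]>2.5*p[...,1])&(d>0)
    P=C[m]; P=P[P[:,1]>300]; print(n,len(P),P.min(0).round(),P.max(0).round())
    for y in range(460,800,40):
        Q=P[abs(P[:,1]-y)<20]
        if len(Q)>5: print(y,len(Q),"x",Q[:,0].min().round(),Q[:,0].max().round(),"z",Q[:,2].min().round(),Q[:,2].max().round())
d=np.load("pics/side0.npy");C=cloud("side",d); m=(C[...,2]>70)&(C[...,1]>300)&(C[...,0]<500)
v,u=np.nonzero(m);p=cv2.imread("pics/side0.png")
for i in range(0,len(v),max(1,len(v)//40)): print(u[i],v[i],C[v[i],u[i]].round(),p[v[i],u[i]])
```

```text
top 980 [570. 508. 170.] [873. 592. 285.]
500 615 x 570.0 807.0 z 180.0 285.0
540 279 x 778.0 846.0 z 175.0 268.0
580 86 x 831.0 873.0 z 170.0 216.0
side 14327 [326. 505. 131.] [905. 657. 388.]
500 5314 x 521.0 815.0 z 171.0 385.0
540 3321 x 456.0 845.0 z 172.0 386.0
580 3027 x 384.0 882.0 z 166.0 387.0
620 2457 x 329.0 894.0 z 160.0 388.0
660 208 x 326.0 905.0 z 131.0 349.0
wrist 5155 [326. 641. 222.] [383. 704. 296.]
660 4650 x 326.0 368.0 z 227.0 296.0
700 505 x 365.0 383.0 z 222.0 282.0
0 0 [307. 616. 396.] [31 29 28]
91 1 [483. 549. 382.] [16 21 91]
81 3 [462. 561. 378.] [22 27 96]
72 5 [443. 569. 375.] [26 26 96]
62 7 [423. 581. 371.] [21 24 96]
49 9 [397. 601. 366.] [16 20 94]
38 11 [374. 612. 363.] [17 21 94]
28 13 [353. 621. 359.] [24 29 97]
15 15 [324. 609. 363.] [31 30 25]
2 17 [298. 620. 361.] [21 21 17]
92 18 [477. 557. 343.] [20 24 96]
81 20 [455. 573. 338.] [22 23 98]
72 22 [434. 580. 335.] [26 29 99]
63 24 [415. 590. 331.] [18 24 97]
52 26 [392. 605. 327.] [ 26  30 100]
32 28 [351. 630. 323.] [22 25 97]
12 30 [305. 585. 341.] [11  9  5]
100 31 [487. 554. 311.] [ 28  29 100]
79 33 [443. 578. 308.] [20 23 98]
60 35 [403. 602. 304.] [20 25 99]
39 37 [359. 627. 300.] [20 27 97]
19 39 [314. 608. 311.] [45 40 37]
106 40 [494. 546. 290.] [22 24 99]
90 42 [460. 569. 284.] [ 22  24 100]
78 44 [435. 587. 279.] [ 21  24 100]
72 46 [420. 590. 276.] [ 25  27 100]
67 48 [409. 602. 270.] [ 19  25 101]
61 50 [395. 608. 266.] [ 23  25 100]
57 52 [386. 614. 261.] [20 24 99]
62 54 [395. 608. 256.] [ 22  28 101]
74 56 [419. 597. 248.] [ 23  23 101]
87 58 [446. 583. 242.] [ 23  29 103]
101 60 [475. 569. 234.] [ 25  30 105]
22 63 [300. 595. 261.] [30 26 26]
49 65 [360. 633. 226.] [ 24  27 105]
72 67 [408. 606. 218.] [ 27  29 103]
109 69 [487. 561. 210.] [ 26  28 107]
79 72 [420. 601. 204.] [19 22 95]
66 75 [389. 615. 198.] [26 30 95]
114 78 [493. 557. 184.] [24 27 99]
105 99 [483. 677.  70.] [161 172 176]
```

Run:
```python
from h import *
s=arm.sense(); Rt=R.from_euler('xyz',s['ee_rot']).as_matrix(); print(Rt.round(2))
for n in ["side","wrist"]:
    d=np.load(f"pics/{n}0.npy"); C=cloud(n,d,s); p=cv2.imread(f"pics/{n}0.png").astype(int)
    m=(p[...,2]>60)&(p[...,2]>2.5*p[...,1])&(d>0)
    P=C[m]; P=P[P[:,1]>300]; L=(P-s['tcp_pos'])@Rt
    for x in range(-200,60,20):
        Q=L[abs(L[:,0]-x)<10]
        if len(Q)>5: print(n,"toolx",x,len(Q),"y",np.percentile(Q[:,1],[1,50,99]).round(),"z",np.percentile(Q[:,2],[1,50,99]).round())
d=np.load("pics/wrist0.npy");C=cloud("wrist",d,s);L=(C-s['tcp_pos'])@Rt
for v in range(150,384,25): print(v,[tuple(L[v,u].round().astype(int)) if d[v,u]>0 else 0 for u in range(20,512,60)])
```

```text
[[-0.9   0.44  0.  ]
 [ 0.44  0.9   0.  ]
 [-0.    0.   -1.  ]]
side toolx -200 666 y [-23. -12.  -1.] z [-131.  -40.   69.]
side toolx -180 659 y [-22. -11.  -1.] z [-131.  -39.   70.]
side toolx -160 667 y [-21. -10.  -2.] z [-132.  -43.   65.]
side toolx -140 652 y [-19. -10.  -1.] z [-132.  -44.   63.]
side toolx -120 660 y [-19.  -9.   0.] z [-133.  -44.   61.]
side toolx -100 660 y [-18.  -8.   1.] z [-133.  -45.   60.]
side toolx -80 661 y [-16.  -7.   3.] z [-134.  -46.   60.]
side toolx -60 655 y [-14.  -6.   3.] z [-133.  -47.   55.]
side toolx -40 604 y [-13.  -5.   4.] z [-132.  -45.   51.]
side toolx -20 439 y [-9. -2.  5.] z [-98. -30.  47.]
side toolx 0 36 y [-5.  1.  4.] z [-53. -32.   6.]
wrist toolx -40 77 y [54. 70. 75.] z [-27. -25.  22.]
wrist toolx -20 1727 y [ 2. 42. 73.] z [-31.  -0.  25.]
wrist toolx 0 3351 y [ 4. 21. 32.] z [-41. -27.   2.]
150 [(np.int64(-69), np.int64(-617), np.int64(701)), (np.int64(-123), np.int64(-629), np.int64(1004)), (np.int64(-140), np.int64(-448), np.int64(1100)), (np.int64(11), np.int64(-64), np.int64(251)), (np.int64(11), np.int6
[... 3274 characters left out ...]
 np.int64(-59)), (np.int64(10), np.int64(-13), np.int64(-52)), (np.int64(-3), np.int64(3), np.int64(-39)), (np.int64(-4), np.int64(23), np.int64(-37)), (np.int64(17), np.int64(33), np.int64(-59)), (np.int64(3), np.int64(58), np.int64(-45)), (np.int64(13), np.int64(66), np.int64(-55))]
375 [(np.int64(8), np.int64(-59), np.int64(-59)), (np.int64(-336), np.int64(-266), np.int64(253)), (np.int64(15), np.int64(-25), np.int64(-65)), (np.int64(11), np.int64(-12), np.int64(-60)), (np.int64(11), np.int64(3), np.int64(-61)), (np.int64(11), np.int64(18), np.int64(-61)), (np.int64(17), np.int64(30), np.int64(-66)), (np.int64(-6), np.int64(59), np.int64(-46)), (np.int64(12), np.int64(62), np.int64(-61))]
```

```bash
python3 -m pendant '[{"twist":[0,0,0],"delta_pos":[0.02,0,0],"claw":0},{"twist":[0,0,0],"delta_pos":[0.045,0,0],"claw":0},{"twist":[0,0,0],"delta_pos":[0.07,0,0],"claw":0},{"twist":[0,0,0],"delta_pos":[0.095,0,0],"claw":0},{"twist":[0,0,0],"delta_pos":[0.095,-0.02,0],"claw":0},{"twist":[0,0,0],"delta_pos":[0.095,-0.055,0],"claw":0},{"twist":[0,0,0],"delta_pos":[0.095,-0.09,0],"claw":0},{"twist":[0,0,0],"delta_pos":[0.095,-0.12,0],"claw":0},{"twist":[0,0,0],"delta_pos":[0.095,-0.12,0],"claw":0}]' 60
python3 -c "
from cell import arm
s=arm.sense();print(s['q'].round(2),s['wrist_force'].round(1))"
```

```text
time: 1.6
tcp_pos: [180.6, 577.3, 252.4]
ee_rot: [-3.133, 0.001, 2.683]
wrist_force: [0.4, -1.0, 0.2]
width: 0.996
[-1.37  0.44  0.04  1.88 -0.02  0.82 -0.21] [ 0.4 -1.   0.2]
```

```bash
python3 -m pendant '[{"twist":[0,0,0],"delta_pos":[-0.03,-0.03,0],"claw":0},{"twist":[0,0,0],"delta_pos":[-0.066,-0.042,0],"claw":0},{"twist":[0,0,0],"delta_pos":[-0.102,-0.054,0],"claw":0},{"twist":[0,0,0],"delta_pos":[-0.138,-0.066,0],"claw":0},{"twist":[0,0,-0.1],"delta_pos":[-0.174,-0.078,0],"claw":0},{"twist":[0,0,-0.2],"delta_pos":[-0.21,-0.09,0],"claw":0},{"twist":[0,0,-0.3],"delta_pos":[-0.246,-0.1,0],"claw":0},{"twist":[0,0,-0.4],"delta_pos":[-0.282,-0.11,0],"claw":0},{"twist":[0,0,-0.5],"delta_pos":[-0.318,-0.12,0],"claw":0},{"twist":[0,0,-0.6],"delta_pos":[-0.354,-0.13,0],"claw":0}]'
python3 -c "
from h import *
s=arm.sense();print(s['q'].round(2),s['wrist_force'].round(1))
Rt=R.from_euler('xyz',s['ee_rot'])
d=Rt.inv().apply(np.array([564.8,196.6,180])-s['tcp_pos']);print(d, (Rt.inv()*R.from_euler('xyz',[np.pi,0,np.radians(196.55)])).as_rotvec())"
```

```text
time: 2.43
tcp_pos: [445.0, 309.2, 253.7]
ee_rot: [3.141, 0.001, -2.998]
wrist_force: [0.6, 0.1, -0.1]
width: 1.002
[-0.66  0.36 -0.04  2.02  0.02  0.76  1.  ] [ 0.6  0.1 -0.1]
[-102.31052529 -128.68045634   73.75907436] [ 0.00053574  0.00113615 -0.14480633]
```

```bash
python3 -m pendant '[{"twist":[0,0,-0.05],"delta_pos":[-0.025,-0.03,0.01],"claw":0},{"twist":[0,0,-0.1],"delta_pos":[-0.05,-0.06,0.03],"claw":0},{"twist":[0,0,-0.14],"delta_pos":[-0.075,-0.09,0.05],"claw":0},{"twist":[0,0,-0.14],"delta_pos":[-0.098,-0.123,0.07],"claw":0},{"twist":[0,0,-0.14],"delta_pos":[-0.098,-0.123,0.07],"claw":0},{"twist":[0,0,-0.14],"delta_pos":[-0.098,-0.123,0.07],"claw":0},{"twist":[0,0,-0.14],"delta_pos":[-0.098,-0.123,0.07],"claw":0}]'
python3 - <<'E'
from h import *
s=arm.sense();print(s['q'].round(2),s['tcp_pos'],s['ee_rot'])
p,d=arm.camera('wrist');cv2.imwrite("pics/w1.png",p);np.save("pics/w1.npy",d)
C=cloud('wrist',d,s)
for nm,(x,y),z0,z1 in [("eye",(565,197),47,60),("caseN",(503,176),60,72),("caseF",(623,211),60,72)]:
    m=(abs(C[...,0]-x)<25)&(abs(C[...,1]-y)<25)&(C[...,2]>z0)&(C[...,2]<z1); P=C[m]
    if len(P)>4:
        c,r=cv2.minEnclosingCircle(P[:,:2].astype(np.float32)); print(nm,len(P),P.mean(0).round(1),P[:,2].max().round(1),np.round(c,1),round(r,1))
E
```

```text
time: 3.02
tcp_pos: [557.5, 202.2, 183.2]
ee_rot: [3.141, -0.0, -2.864]
wrist_force: [-0.3, 0.6, 0.4]
width: 0.997
[-0.39  0.52 -0.05  1.97  0.04  0.66  1.39] [557.54254453 202.2260942  183.15379213] [ 3.14104368e+00 -4.04287904e-04 -2.86366762e+00]
eye 1471 [565.3 198.6  54.3] 58.3 [566.9 199.2] 19.1
caseN 1885 [505.  180.7  66.4] 69.1 [505.5 180.8] 18.3
caseF 1275 [625.7 216.6  65.9] 69.0 [627.6 217.3] 18.6
```

View pics/w1.png

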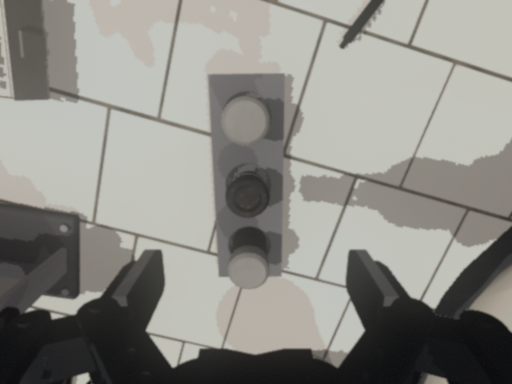

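```bash
python3 -m pendant '[{"twist":[0,0,0],"delta_pos":[-0.0065,-0.0065,0.02],"claw":0},{"twist":[0,0,0],"delta_pos":[-0.0065,-0.0065,0.05],"claw":0},{"twist":[0,0,0],"delta_pos":[-0.0065,-0.0065,0.075],"claw":0},{"twist":[0,0,0],"delta_pos":[-0.0065,-0.0065,0.095],"claw":0},{"twist":[0,0,0],"delta_pos":[-0.0065,-0.0065,0.11],"claw":0},{"twist":[0,0,0],"delta_pos":[-0.0065,-0.0065,0.11],"claw":0},{"twist":[0,0,0],"delta_pos":[-0.0065,-0.0065,0.11],"claw":0}]'
python3 - <<'E'
from h import *
p,d=arm.camera('side');cv2.imwrite("pics/s1.png",cv2.resize(p[100:250,100:300],None,fx=4,fy=4))
E
```

```text
time: 3.65
tcp_pos: [564.4, 199.9, 73.7]
ee_rot: [3.14, -0.0, -2.859]
wrist_force: [0.3, 0.3, 0.1]
width: 1.003
```

View pics/s1.png

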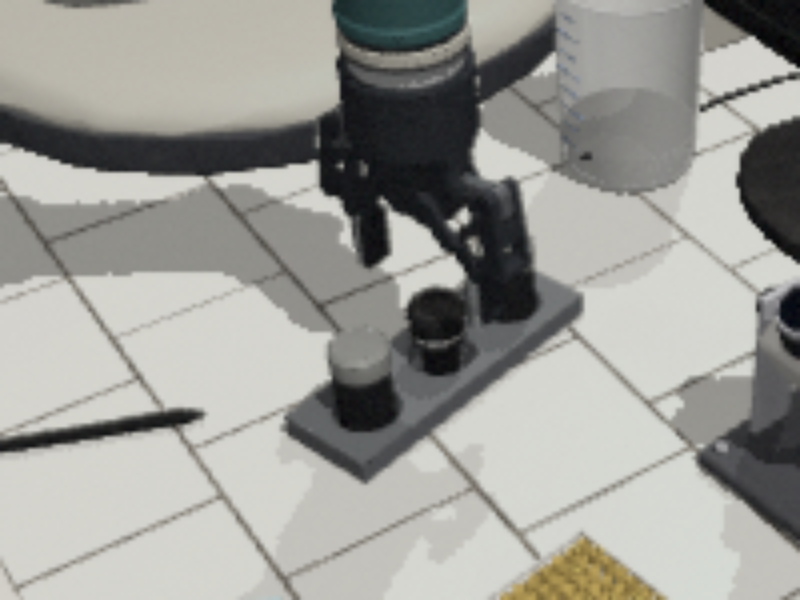

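```bash
python3 -m pendant '[{"twist":[0,0,0],"delta_pos":[-0.0005,-0.002,0.015],"claw":0},{"twist":[0,0,0],"delta_pos":[-0.0005,-0.002,0.028],"claw":0},{"twist":[0,0,0],"delta_pos":[-0.0005,-0.002,0.033],"claw":0},{"twist":[0,0,0],"delta_pos":[-0.0005,-0.002,0.033],"claw":0},{"twist":[0,0,0],"delta_pos":[-0.0005,-0.002,0.033],"claw":0}]'
python3 -m pendant '[{"twist":[0,0,0],"delta_pos":[0,0,0],"claw":80},{"twist":[0,0,0],"delta_pos":[0,0,0],"claw":130},{"twist":[0,0,0],"delta_pos":[0,0,0],"claw":200},{"twist":[0,0,0],"delta_pos":[0,0,0],"claw":255},{"twist":[0,0,0],"delta_pos":[0,0,0],"claw":255},{"twist":[0,0,0],"delta_pos":[0,0,0],"claw":255},{"twist":[0,0,0],"delta_pos":[0,0,0],"claw":255},{"twist":[0,0,0],"delta_pos":[0,0,0],"claw":255},{"twist":[0,0,0],"delta_pos":[0,0,0],"claw":255},{"twist":[0,0,0],"delta_pos":[0,0,0],"claw":255}]' 60
```

```text
time: 4.12
tcp_pos: [566.3, 196.1, 40.5]
ee_rot: [3.141, -0.0, -2.862]
wrist_force: [0.5, -0.1, -0.0]
width: 1.001
time: 4.95
tcp_pos: [566.9, 196.1, 40.9]
ee_rot: [3.141, 0.001, -2.862]
wrist_force: [-0.1, -1.0, 4.8]
width: 0.431
```

```bash
python3 -m pendant '[{"twist":[0,0,0],"delta_pos":[0,0,-0.01],"claw":255},{"twist":[0,0,0],"delta_pos":[0,0,-0.025],"claw":255},{"twist":[0,0,0],"delta_pos":[0,0,-0.05],"claw":255},{"twist":[0,0,0],"delta_pos":[0,0,-0.08],"claw":255},{"twist":[0,0,0],"delta_pos":[0,0,-0.11],"claw":255},{"twist":[0,0,0],"delta_pos":[0,0,-0.14],"claw":255},{"twist":[0,0,0],"delta_pos":[0,0,-0.17],"claw":255},{"twist":[0,0,0],"delta_pos":[0,0,-0.2],"claw":255},{"twist":[0,0,0],"delta_pos":[0,0,-0.22],"claw":255},{"twist":[0,0,0],"delta_pos":[0,0,-0.22],"claw":255}]'
python3 - <<'E'
from h import *
s=arm.sense()
p,d=arm.camera('side');cv2.imwrite("pics/s2.png",p); np.save("pics/s2.npy",d)
p2,d2=arm.camera('wrist');cv2.imwrite("pics/w2.png",p2);np.save("pics/w2.npy",d2)
print(s['q'].round(2),s['tcp_pos'])
C=cloud('side',d)
for r in arm.silhouettes('side','eyepiece_mid')[:2]:
    P=C[r['region']&(d>0)]; print(r['confidence'],r['rect'],np.percentile(P,[2,50,98],axis=0).round())
E
```

```text
time: 5.78
tcp_pos: [568.8, 196.6, 265.5]
ee_rot: [3.141, 0.009, -2.863]
wrist_force: [0.7, 0.5, -0.1]
width: 0.43
[-0.37  0.42 -0.06  1.89  0.03  0.83  1.41] [568.76356308 196.60817458 265.54734671]
0.6 [192.4, 84.0, 210.9, 116.7] [[550. 179. 229.]
 [559. 189. 266.]
 [575. 211. 281.]]
```

View pics/s2.png

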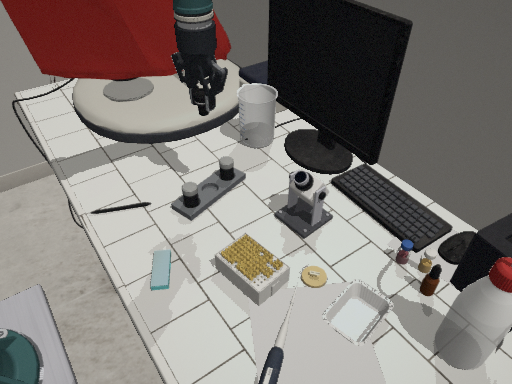

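View pics/w2.png

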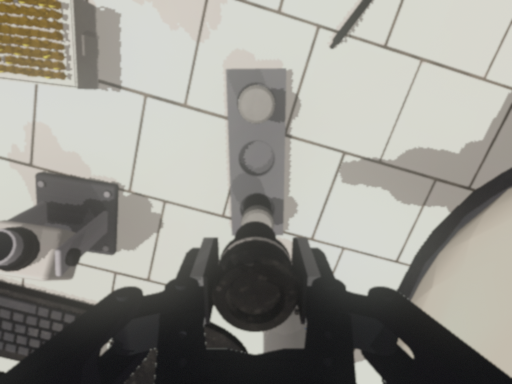

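```bash
cat > lens.py <<'E'
from h import *
from scipy.optimize import least_squares
def analyse(P,name,yaw,c):
    Rz=R.from_euler('z',yaw).as_matrix(); L=(P-np.array([c[0],c[1],0]))@Rz
    m=(abs(L[:,0])<70)&(abs(L[:,1])<31)&(L[:,2]>60)&(L[:,2]<165); L=L[m]
    # ransac planes with normal within 45deg of up / in local xz
    rng=np.random.default_rng(0); best=None
    for _ in range(3000):
        t=L[rng.choice(len(L),3,False)]; n=np.cross(t[1]-t[0],t[2]-t[0]); k=np.linalg.norm(n)
        if k<200: continue
        n/=k; n=n*np.sign(n[2])
        if n[2]<.75 or n[0]>-.2: continue
        i=abs((L-t[0])@n)<1.5
        if best is None or i.sum()>best.sum(): best=i
    Q=L[best]; cc=Q.mean(0); n=np.linalg.svd(Q-cc)[2][2]; n*=np.sign(n[2])
    print(name,"plane",best.sum(),len(L),"n",n.round(3),"theta",np.degrees(np.arctan2(-n[0],n[2])).round(1),"yaw off",np.degrees(np.arctan2(-n[1],-n[0])).round(1),"dist from pivot",((cc-[0,0,100])@n).round(1),Q.min(0).round(),Q.max(0).round())
    h=(L-[0,0,100])@n
    F=L[h>36]; print("  front pts",len(F),"h",np.percentile(h[h>36],[5,50,95]).round(1))
    th=np.arctan2(-n[0],n[2]); ux=np.array([np.cos(th),0,np.sin(th)])
    uv=np.c_[(F-[0,0,100])@ux,F[:,1]]
    c2,r=cv2.minEnclosingCircle(uv.astype(np.float32)); print("  front circle centre(offset across)",np.round(c2,1),"r",round(r,1))
    return L
E
python3 - <<'E'
from lens import *
for n in ["top","side"]:
    d=np.load(f"pics/{n}0.npy"); C=cloud(n,d); analyse(C.reshape(-1,3),n,np.radians(6),(700.7,-3.9))
E
```

```text
top plane 189 751 n [-0.537 -0.014  0.843] theta 32.5 yaw off 1.5 dist from pivot 10.1 [-26. -31.  95.] [ 18.  31. 122.]
  front pts 158 h [39.7 43.4 46. ]
  front circle centre(offset across) [0.2 0.3] r 16.2
side plane 182 685 n [-0.56  -0.006  0.828] theta 34.1 yaw off 0.6 dist from pivot 11.0 [-26. -31.  95.] [ 15.  29. 124.]
  front pts 177 h [38.2 44.7 46.8]
  front circle centre(offset across) [ 2.8 -0.7] r 16.9
```

```bash
cat > tgt.py <<'E'
from lens import *
import sys
def go(lens,zl,off=137):
    s=arm.sense(); Rt=R.from_euler('xyz',s['ee_rot'])
    z=-zl; y=np.cross(z,[-1,0,0]); y/=np.linalg.norm(y)   # tool y level-ish
    y=np.cross(z,np.cross(np.array([0,0,-1.]),z)) ; 
    # tool x = toward robot & level y axis: camera level axis
    yy=np.cross([0,0,1.],zl); yy/=np.linalg.norm(yy); 
    if yy@Rt.as_matrix()[:,1]<0: yy=-yy
    xx=np.cross(yy,z); T=R.from_matrix(np.c_[xx,yy,z])
    p=lens+off*zl
    print("now",s['tcp_pos'].round(1),"target",p.round(1),"delta tool",Rt.inv().apply(p-s['tcp_pos']).round(1),"twist",(Rt.inv()*T).as_rotvec().round(3),"axis err",np.arccos(-Rt.as_matrix()[:,2]@zl).round(3))
    e=s['tcp_pos']+37*Rt.as_matrix()[:,2]-lens; print("end in lens: along",(e@zl).round(1),"y",(e@yy).round(1),"x",(e@np.cross(yy,zl)).round(1))
E
python3 - <<'E'
from tgt import *
y,t=np.radians([6.8,33]); zl=np.array([-np.sin(t)*np.cos(y),-np.sin(t)*np.sin(y),np.cos(t)])
go(np.array([700.7,-3.9,100])+45*zl,zl)
E
```

```text
now [565.5 195.3 259.7] target [602.3 -15.6 252.6] delta tool [  22.7 -212.9    7.2] twist [ 0.046 -0.576  0.156] axis err 0.577
end in lens: along 118.3 y 213.8 x -26.0
```

```bash
python3 -m pendant '[{"twist":[0,0,0],"delta_pos":[0.006,-0.02,-0.01],"claw":255},{"twist":[0,0,0],"delta_pos":[0.012,-0.045,-0.02],"claw":255},{"twist":[0,-0.06,0.02],"delta_pos":[0.018,-0.07,-0.03],"claw":255},{"twist":[0.01,-0.13,0.04],"delta_pos":[0.024,-0.1,-0.037],"claw":255},{"twist":[0.015,-0.21,0.06],"delta_pos":[0.031,-0.13,-0.037],"claw":255},{"twist":[0.02,-0.3,0.08],"delta_pos":[0.038,-0.155,-0.037],"claw":255},{"twist":[0.03,-0.38,0.1],"delta_pos":[0.044,-0.18,-0.037],"claw":255},{"twist":[0.036,-0.46,0.125],"delta_pos":[0.05,-0.2,-0.037],"claw":255},{"twist":[0.042,-0.53,0.145],"delta_pos":[0.051,-0.208,-0.037],"claw":255},{"twist":[0.046,-0.576,0.156],"delta_pos":[0.051,-0.208,-0.037],"claw":255}]'
python3 -m pendant '[{"twist":[0,0,0],"delta_pos":[0,0,0],"claw":255},{"twist":[0,0,0],"delta_pos":[0,0,0],"claw":255},{"twist":[0,0,0],"delta_pos":[0,0,0],"claw":255},{"twist":[0,0,0],"delta_pos":[0,0,0],"claw":255}]'
python3 - <<'E'
from tgt import *
y,t=np.radians([6.8,33]); zl=np.array([-np.sin(t)*np.cos(y),-np.sin(t)*np.sin(y),np.cos(t)])
go(np.array([700.7,-3.9,100])+45*zl,zl)
s=arm.sense(); print(s['q'].round(2))
p,d=arm.camera('wrist');cv2.imwrite("pics/w3.png",p);np.save("pics/w3.npy",d)
ps,ds=arm.camera('side');cv2.imwrite("pics/s3.png",ps);np.save("pics/s3.npy",ds)
C=cloud('wrist',d,s); m=d>0
P=C[m]; Q=P[(abs(P[:,0]-700)<75)&(abs(P[:,1])<75)&(P[:,2]>8)&(P[:,2]<16)]
print(len(Q),cv2.minAreaRect(Q[:,:2].astype(np.float32)),Q[:,2].mean())
analyse(P,'wrist',np.radians(6.8),(700.7,-3.9))
E
```

```text
time: 6.77
tcp_pos: [571.5, -21.9, 294.4]
ee_rot: [3.141, 0.573, -3.029]
wrist_force: [-0.6, 0.8, -1.4]
width: 0.431
time: 7.1
tcp_pos: [575.6, -17.4, 297.3]
ee_rot: [3.141, 0.577, -3.021]
wrist_force: [-0.4, 0.1, -0.1]
width: 0.428
now [575.6 -17.4 297.3] target [602.3 -15.6 252.6] delta tool [ 2.  -1.5 52. ] twist [0.001 0.001 0.001] axis err 0.002
end in lens: along 152.0 y 1.5 x 2.0
[ 0.11  0.22 -0.15  2.26 -0.17  0.09  1.82]
3876 ((698.9933471679688, -2.68377685546875), (93.27283477783203, 99.91868591308594), 6.408618450164795) 11.963528343489289
wrist plane 1056 2678 n [-0.544  0.002  0.839] theta 33.0 yaw off -0.2 dist from pivot 10.2 [-24. -29.  95.] [ 17.  31. 123.]
  front pts 755 h [42.1 43.8 45. ]
  front circle centre(offset across) [2.1 1.7] r 15.8
```

View pics/w3.png

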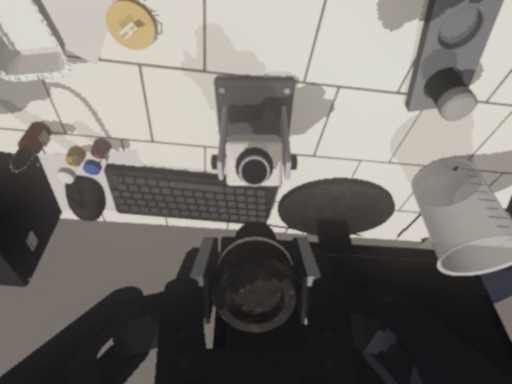

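View pics/s3.png

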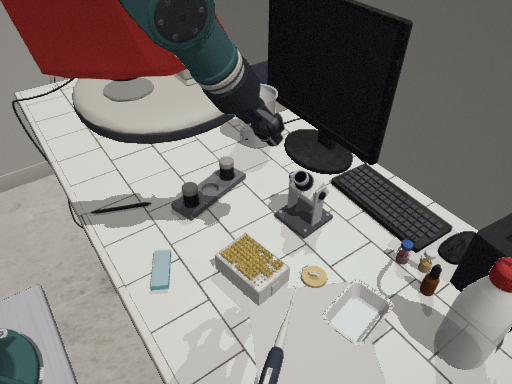

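```bash
cat > plan.py <<'E'
from tgt import *
y,t=np.radians([6.8,33]); zl=np.array([-np.sin(t)*np.cos(y),-np.sin(t)*np.sin(y),np.cos(t)])
ux=np.array([np.cos(t)*np.cos(y),np.cos(t)*np.sin(y),np.sin(t)])
lens=np.array([700.7,-3.9,100])+45*zl+1.0*ux+np.array([0,.5,0])
def plan(along,tilt):
    s=arm.sense(); Rt=R.from_euler('xyz',s['ee_rot'])
    tt=np.radians(tilt); z=-np.array([-np.sin(tt)*np.cos(y),-np.sin(tt)*np.sin(y),np.cos(tt)])
    yy=np.cross([0,0,1.],zl); yy/=np.linalg.norm(yy)
    if yy@Rt.as_matrix()[:,1]<0: yy=-yy
    T=R.from_matrix(np.c_[np.cross(yy,z),yy,z]); p=lens+along*zl-37*z
    print("delta",Rt.inv().apply(p-s['tcp_pos']).round(1),"twist",(Rt.inv()*T).as_rotvec().round(3),p.round(1))
E
python3 - <<'E'
from plan import *
plan(108,29)
go(lens,zl)
E
```

```text
delta [-1.5 -1.  44.4] twist [0.001 0.071 0.001] [601.  -15.3 261.2]
now [575.6 -17.3 297.6] target [603.1 -15.  253.2] delta tool [ 1.1 -1.  52.3] twist [0.001 0.002 0.001] axis err 0.002
end in lens: along 152.3 y 1.0 x 1.1
```

Tilt first, then advance along the tool in two stages.

```bash
python3 -m pendant '[{"twist":[0,0.03,0],"delta_pos":[0,0,0],"claw":255},{"twist":[0,0.07,0],"delta_pos":[-0.001,-0.001,0.005],"claw":255},{"twist":[0,0.07,0],"delta_pos":[-0.0015,-0.001,0.015],"claw":255},{"twist":[0,0.07,0],"delta_pos":[-0.0015,-0.001,0.025],"claw":255},{"twist":[0,0.07,0],"delta_pos":[-0.0015,-0.001,0.025],"claw":255},{"twist":[0,0.07,0],"delta_pos":[-0.0015,-0.001,0.025],"claw":255}]'
python3 - <<'E'
from plan import *
plan(108,29)
go(lens,zl); print(arm.sense()['q'].round(3))
E
```

```text
time: 7.7
tcp_pos: [589.0, -17.0, 275.7]
ee_rot: [3.141, 0.505, -3.022]
wrist_force: [-0.1, 0.7, -1.0]
width: 0.428
delta [-3.6  0.2 18.5] twist [ 0.001 -0.001  0.   ] [601.  -15.3 261.2]
now [589.  -17.  275.7] target [603.1 -15.  253.2] delta tool [-1.6  0.2 26.6] twist [ 0.001 -0.071  0.   ] axis err 0.071
end in lens: along 126.7 y -0.2 x -2.3
[ 0.041  0.273 -0.08   2.213 -0.142  0.155  1.793]
```

```bash
python3 -m pendant '[{"twist":[0,0,0],"delta_pos":[-0.001,0,0.006],"claw":255},{"twist":[0,0,0],"delta_pos":[-0.003,0,0.014],"claw":255},{"twist":[0,0,0],"delta_pos":[-0.003,0,0.02],"claw":255},{"twist":[0,0,0],"delta_pos":[-0.003,0,0.02],"claw":255},{"twist":[0,0,0],"delta_pos":[-0.003,0,0.02],"claw":255},{"twist":[0,0,0],"delta_pos":[-0.003,0,0.02],"claw":255},{"twist":[0,0,0],"delta_pos":[-0.003,0,0.02],"claw":255},{"twist":[0,0,0],"delta_pos":[-0.003,0,0.02],"claw":255}]'
python3 - <<'E'
from plan import *
go(lens,zl); s=arm.sense(); print(s['q'].round(3),abs(s['dq']).max())
Rt=R.from_euler('xyz',s['ee_rot']).as_matrix()
for n in ['side','top']:
    p,d=arm.camera(n);cv2.imwrite(f"pics/{n}4.png",cv2.resize(p[60:260,140:360],None,fx=3,fy=3)); np.save(f"pics/{n}4.npy",d)
    C=cloud(n,d)
    for q in ['eyepiece_mid','case_a_mid','camera_lens']:
      for r in arm.silhouettes(n,q)[:2]:
        P=C[r['region']&(d>0)]
        if len(P): print(n,q,round(r['confidence'],2),r['rect'],np.median(P,0).round(), "z along tool 2-98%",np.percentile((P-s['tcp_pos'])@Rt[:,2],[2,98]).round())
E
```

```text
time: 8.37
tcp_pos: [601.8, -16.0, 261.4]
ee_rot: [3.141, 0.508, -3.023]
wrist_force: [0.4, 0.2, -0.7]
width: 0.432
now [601.8 -16.  261.4] target [603.1 -15.  253.2] delta tool [2.8 0.8 7.9] twist [ 0.    -0.068 -0.   ] axis err 0.068
end in lens: along 107.8 y -0.8 x 0.8
[ 0.038  0.311 -0.08   2.203 -0.142  0.124  1.793] 0.001523099291290126
side eyepiece_mid 0.67 [263.6, 138.6, 284.3, 157.2] [587. -23. 264.] z along tool 2-98% [-17.  33.]
side case_a_mid 0.88 [181.2, 181.2, 197.7, 207.3] [500. 167.  52.] z along tool 2-98% [128. 180.]
side camera_lens 0.81 [286.4, 169.4, 331.2, 204.4] [686. -18. 115.] z along tool 2-98% [143. 229.]
top eyepiece_mid 0.5 [273.8, 172.8, 295.4, 192.5] [604. -16. 272.] z along tool 2-98% [-15.  32.]
top case_a_mid 0.73 [183.5, 226.8, 199.9, 240.8] [503. 176.  64.] z along tool 2-98% [128. 186.]
top camera_lens 0.67 [258.6, 133.2, 289.9, 163.3] [702.  -1. 117.] z along tool 2-98% [144. 229.]
```

View pics/side4.png

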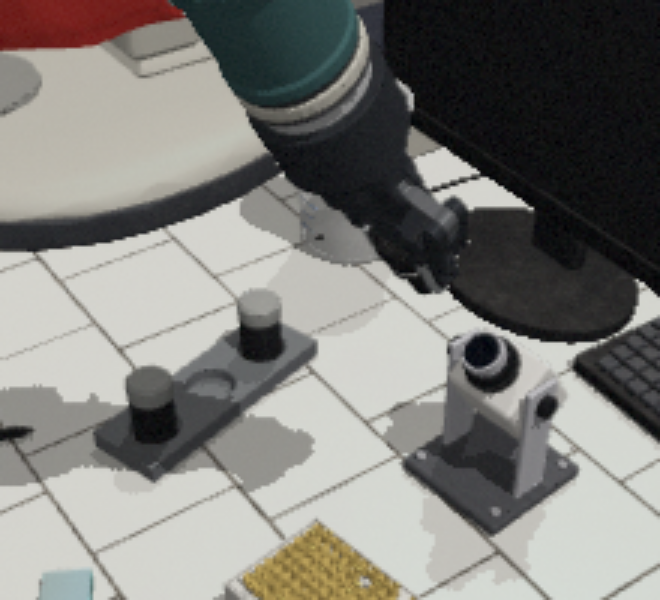

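View pics/top4.png

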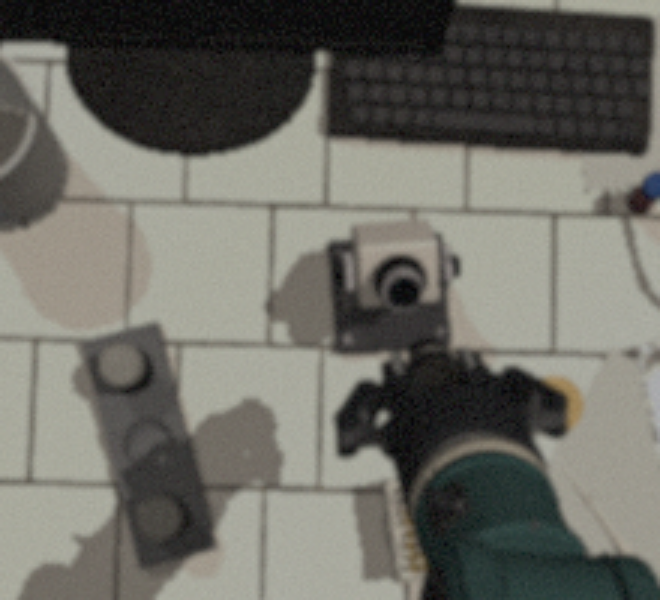

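```bash
python3 -c "
from cell import arm
s=arm.sense();print(s['time'],s['tcp_pos'],s['width'],abs(s['dq']).max())
print(arm.sign_off())"
```

```text
8.7667 [601.85492553 -15.90017285 261.21981357] 0.42743314886283423 0.0019575541138847864
the job is handed in; nothing more can be done
None
```

The eyepiece is out of the middle pocket and held still in the gripper in front of the inspection camera. I handed the job in at 8.8 s, and no verdict is reported.

**My last checks put it within every limit:**

| Check | Estimate | Allowed |
|---|---|---|
| Barrel end in front of the lens | about 108 mm | 75–125 mm |
| Offset from the line of sight | about 1 mm each way | 15 mm |
| Axis off the line of sight | about 0.07 rad | 0.2 rad |

- **Basis of these figures:** they come from the arm's own pose plus the lens pose I fitted from the images. They assume the barrel end sits 37 mm ahead of the TCP, as it did at the grasp. In the last pictures the visible part of the eyepiece spanned -17 to 33 mm along the tool, against about -15 to 37 mm expected.
- **Deliberate compromise:** I left the tool tilted 4° less than the line of sight, because joint 6 was near its lower limit (0.09 against 0.08).
- **Where measurements disagreed:** the cameras differed by 2–3 mm on the eyepiece and lens positions. The line of sight came out at 32.5°, 34.1° and 33.0° from vertical in the top, side and wrist views; I used 33°.
- **Surroundings:** in the last pictures both cases stand in their pockets and the camera has not moved. I did not re-measure the tips box or the dish. Wrist force stayed below about 5 N in every reading.

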